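# Run a fingertip along the reagent block and fold its lids shut

## Task

The four flip lids of the white reagent block stand open. Run the fingertips lightly along the row towards the vial that stands in the end of the block, folding the lids shut one after another, beginning with the lid farthest from the vial, until all four lie flat. Grasp and lift nothing, do not lean on the block, leave the vial standing in its socket and everything else where it is, and finish clear of everything.

Things in the scene. Friction and masses are not known exactly. Their poses are not given: they have to be found in the camera images.
- block: Fixed white plastic reagent block, 238 x 56 x 42 mm (x, y, z), origin at the centre of its underside, its x axis along the row, z up. Four wells in a row under four flip lids, then at the +x end a round socket in which the vial stands. Lids closed, their upper faces lie 47 mm above the bench. The hinges lie across the row at x = -103, -61, -19, +23 mm, 44 mm above the bench; lid 1 is at -103, lid 4 next to the vial. Bench height is z = 0. The block may point in any direction.
- row_start (a point): Point on the row's centre line at the hinge of lid 1, at the height of the closed lids' upper faces (47 mm above the bench). The block's end face is 16 mm before it.
- row_end (a point): Point on the row's centre line where the free edge of lid 4 lies once closed, at the height of the closed lids' upper faces (47 mm). The vial's axis is 42 mm beyond it.
- vial_mid (a point): Glass vial with white cap, diameter 21 mm, 62 mm tall, standing loose in the socket at the end of the block, so that its top is 74 mm above the bench; point half-way up. Leave alone.
- pen_mid (a point): Marker pen 126 mm long and 12 mm thick lying along the block, its axis about 64 mm to the block's -y side. Leave alone.
- jar_mid (a point): Amber jar, diameter 42, height 60 mm, standing about 88 mm to the block's +y side; point half-way up. Leave alone.
- beaker_mid (a point): Glass beaker, diameter 60, height 70 mm, to the left of the block; point half-way up. Leave alone.
- bottle_mid (a point): Glass bottle, diameter 64, height 160 mm, to the left; point half-way up. Leave alone.
- wash_mid (a point): White wash bottle, diameter 60, height 140 mm, at the right; point half-way up. Leave alone.
- dishes_mid (a point): Stack of clear dishes, diameter 92, height 45 mm, to the right, near the robot; point half-way up. Leave alone.
- lid1 (a joint): Opening angle of lid 1 (rad): 0 closed flat, 1.57 upright, 1.9 the stop leaning back. Clear plate with grey rim, 44 mm wide, 36 mm from hinge to the free edge of its tab, 4 mm thick, hinged on its side away from the vial: its free edge swings towards the vial as it closes. A stiff hinge (8 mN m of friction): it stays at any angle where it is left, does not fall shut, and gives way to less than 3 N unless pushed right beside the hinge.
- lid1_edge (a point): Middle of the free edge of lid 1, 36 mm from its hinge (it moves with the lid).
- lid2 (a joint): Opening angle of lid 2 (rad): 0 closed flat, 1.57 upright, 1.9 the stop leaning back. Clear plate with grey rim, 44 mm wide, 36 mm from hinge to the free edge of its tab, 4 mm thick, hinged on its side away from the vial: its free edge swings towards the vial as it closes. A stiff hinge (8 mN m of friction): it stays at any angle where it is left, does not fall shut, and gives way to less than 3 N unless pushed right beside the hinge.
- lid2_edge (a point): Middle of the free edge of lid 2, 36 mm from its hinge (it moves with the lid).
- lid3 (a joint): Opening angle of lid 3 (rad): 0 closed flat, 1.57 upright, 1.9 the stop leaning back. Clear plate with grey rim, 44 mm wide, 36 mm from hinge to the free edge of its tab, 4 mm thick, hinged on its side away from the vial: its free edge swings towards the vial as it closes. A stiff hinge (8 mN m of friction): it stays at any angle where it is left, does not fall shut, and gives way to less than 3 N unless pushed right beside the hinge.
- lid3_edge (a point): Middle of the free edge of lid 3, 36 mm from its hinge (it moves with the lid).
- lid4 (a joint): Opening angle of lid 4 (rad): 0 closed flat, 1.57 upright, 1.9 the stop leaning back. Clear plate with grey rim, 44 mm wide, 36 mm from hinge to the free edge of its tab, 4 mm thick, hinged on its side away from the vial: its free edge swings towards the vial as it closes. A stiff hinge (8 mN m of friction): it stays at any angle where it is left, does not fall shut, and gives way to less than 3 N unless pushed right beside the hinge.
- lid4_edge (a point): Middle of the free edge of lid 4, 36 mm from its hinge (it moves with the lid).
Not all that is in view belongs to the job. Leave any purple look-alike of the block alone.

How it is judged:
By the outcome, as a careful person would: the job done as asked, in the order asked, and still so for the second after the job is handed in, with the robot touching nothing.
It also fails if it takes over 40 s, if anything falls off the work surface, if the arm or the gripper's body presses on something with over 40 N, if the wrist force passes 120 N, or if a joint passes its speed limit or range.

## Robot

A 6-joint arm with a two-finger parallel gripper is mounted at the origin on the work surface. World frame = base frame: x ahead of the robot, y to its left, z up, the work surface at z = 0. Lengths are in m, angles in rad, forces in N, time in s.
With the tool pointing down it reaches from about 0.325 to 0.9 m from the base axis. Payload 6.1 kg.
Tool frame: the origin (TCP) lies at the very end of the fingers, on their centre line; the grasp point (between the pads) lies 19 mm behind it; z points along the fingers, y is the direction in which the jaws open and shut (so a half turn about z gives the same grasp; the last joint's range is limited). The gripper opens to 87 mm and grips with 3 to 60 N. Pads are 19 mm wide; open, the fingers measure 117 mm over their backs; the gripper's body (75 mm by 190 mm) begins 51 mm behind the grasp point.
Start: joints at [-1.434, 0.22, 1.526, -0, 1.395, -0.126], TCP at [0.162, -0.604, 0.223] pointing down, gripper open.
Joint ranges: [-2.98, 2.98], [-0.91, 2.08], [0.09, 2.57], [-1.24, 4.39], [0.2, 2.65], [-2.68, 2.68]. Speed limits (rad/s): [2.57, 2.57, 3.01, 3.14, 3.14, 3.14].

## Interface

Orientations are given as a rotation vector (axis times angle).
In Python, from rig import robot, grab_frame, camera_model gives the robot as it stands.
- The arm moves only by the tool carry_out, never from a script. Its argument "rows" is a list of rows, each a list of 3 entries, a list of its own where there are three numbers: the opening in per cent of the stroke, from 0 (shut) to 100 (fully open), then the shift along the tool's x, y, z in m, then the turn, a rotation vector about the tool's x, y, z in degrees. In form: [[gripper, [tx, ty, tz], [rx, ry, rz]], ...]. A call has exactly 10 rows; each row is the pose to reach, as a shift and turn from the pose measured when the call began, along the tool's axes at that moment; what a row does not reach only later rows make up. A row lasts 1/10 s, in which the tool goes at most 50 mm and 8.59 degrees, less where a joint would pass 70% of its speed; a pose out of reach is approached as far as the arm can. A call with a gripper value outside its range is refused whole. The fingers move at their own pace and stop on an object; "force" is the grip in N (left out, the last holds). Time passes only in rows, so rows that repeat a pose let the fingers close, or fill a call up. It gives the time, the measured TCP pose, the force and the opening at its end, in the units of the state.
- robot.read_state(): the state, without advancing time (a new reading comes with each control period).
- grab_frame(name): name is "scene" or "top" or "wrist"; returns the picture (480x640x3 uint8, blue, green, red); there is no depth.
- camera_model(name): a dict with "fovy" (degrees; the focal length in pixels is half the picture's height over the tangent of half this angle, whatever the lens; pixels are square), "cx", "cy" (the principal point, pixels), "dist" ([k1, k2, p1, p2, k3] as OpenCV has them; the pictures are not rectified), "R" (3x3) and "t" (3): a world point X has camera coordinates R X + t. Camera axes: x right, y down, z forward; pixel columns grow to the right and rows downward; lengths in m; the calibration is good to about 2 mm. A picture is of the moment at which its call begins: read the wrist's pose just before it. camera_model takes no time and is no camera call; for the wrist camera it gives the pose at the moment of the call.
- robot.close_job(): hands the job in, once; it reports no verdict.
The state is a dict: "time_s": time; "q": joint angles; "qvel": joint speeds; "effort": joint torques, N m; "position": TCP position; "ee_rot": TCP orientation; "wrist_force": force on the tool from outside, world axes, zero at the start; "ft_torque": the same for the moment, N m; "opening": opening from 0.0 (shut) to 1.0 (fully open).
Only numpy, scipy, OpenCV 4.12 (cv2) and the standard library are available. Lean on these libraries where they do the work, as an engineer would, in place of code of your own. Each camera call takes 0.05 s, during which the arm holds its last target. There are 200 camera calls.

## Working session

There is one attempt and no reset: what is moved stays moved. The work goes in short steps, Python scripts to look and compute and a tool call to move; the robot and the scene stay as the last step left them, time stands still between calls to the robot, and variables do not carry over. Pictures are saved under pics/ and viewed, about 8 in all and at most 12, crops included, and the job is handed in when it is done.

Besides the shell and the picture viewer there is one more tool, called after "Emit:" as name(argument=value, ...), one argument or row to a line, values as JSON. carry_out: Moves the arm, as the interface text tells. Its arguments: {"type":"object","properties":{"rows":{"type":"array","items":{"type":"array"}},"force":{"type":"number"}},"required":["rows"]}

```bash
mkdir -p pics; ls; python3 - <<'E'
from rig import robot, grab_frame, camera_model
import cv2,numpy as np
s=robot.read_state();print({k:np.round(v,3) for k,v in s.items()})
for n in ("scene","top"):
    cv2.imwrite(f"pics/{n}0.png",grab_frame(n)); m=camera_model(n);print(n,m)
E
```

```text
pics
{'time_s': np.float64(0.0), 'q': array([-1.434,  0.221,  1.528,  0.   ,  1.395, -0.126]), 'qvel': array([ 0.001,  0.001,  0.001, -0.001, -0.   , -0.001]), 'effort': array([-3.0000e-03, -4.9462e+01, -3.8738e+01,  7.0000e-02,  5.7000e-02,
       -0.0000e+00]), 'position': array([ 0.162, -0.603,  0.221]), 'ee_rot': array([-3.113, -0.411, -0.   ]), 'wrist_force': array([-0.186, -0.159, -0.182]), 'ft_torque': array([ 0.009,  0.03 , -0.004]), 'opening': np.float64(1.002)}
scene {'fovy': 55.93547546494963, 'cx': 320.12767164455016, 'cy': 235.2323728454612, 'dist': array([-0.06692975,  0.        ,  0.        ,  0.        ,  0.        ]), 'R': array([[ 0.60313135,  0.79754715, -0.01229307],
       [ 0.56331426, -0.43680691, -0.70133927],
       [-0.56472083,  0.41607484, -0.71272162]]), 't': array([-0.28698966, -0.19664752,  1.26435726])}
top {'fovy': 57.786615103076414, 'cx': 323.46448117328447, 'cy': 239.07984987129376, 'dist': array([-0.06380454,  0.        ,  0.        ,  0.        ,  0.        ]), 'R': array([[-0.0037346 , -0.99986886,  0.01575787],
       [-0.99498749,  0.00214074, -0.09997651],
       [ 0.09992967, -0.01605226, -0.99486501]]), 't': array([0.01205047, 0.44940461, 0.9414879 ])}
```

View pics/top0.png

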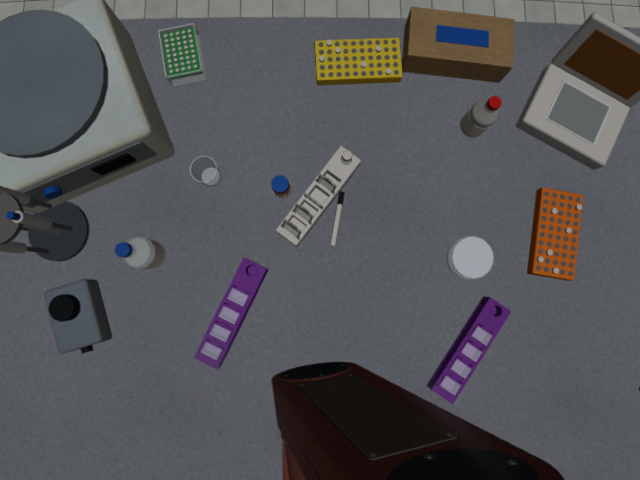

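View pics/scene0.png

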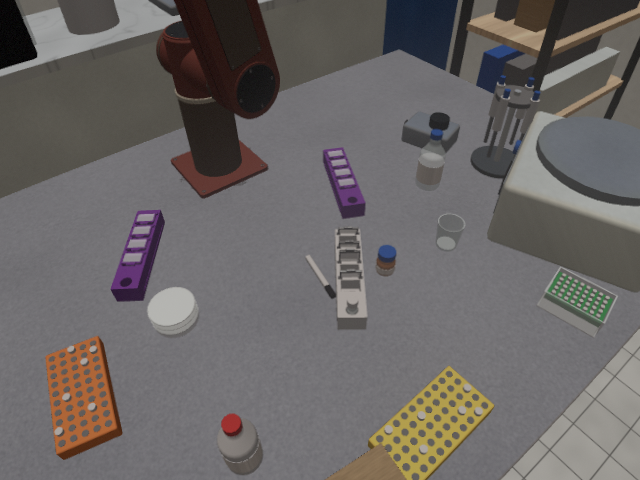

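Top view: the white block runs from about (288,235) to (348,157), with the vial at (347,157). The pen is on its right and the jar at (281,185). Next I'll measure it and view an enlarged crop.

```bash
cat > h.py <<'E'
import cv2,numpy as np
from rig import robot, grab_frame, camera_model
def K(m):
    f=240/np.tan(np.radians(m["fovy"]/2)); return np.array([[f,0,m["cx"]],[0,f,m["cy"]],[0,0,1]])
def cast(m,px,z):
    u=cv2.undistortPoints(np.float64(px).reshape(-1,1,2),K(m),m["dist"]).reshape(-1,2)
    d=np.c_[u,np.ones(len(u))]@m["R"]; c=-m["R"].T@m["t"]
    return c+d*((z-c[2])/d[:,2])[:,None]
def proj(m,X):
    return cv2.projectPoints(np.float64(X).reshape(-1,1,3),cv2.Rodrigues(m["R"])[0],m["t"],K(m),m["dist"])[0].reshape(-1,2)
E
python3 - <<'E'
from h import *
out=[]
for n,(x0,y0,x1,y1) in dict(top=(265,135,375,255),scene=(320,215,375,335)).items():
    im=cv2.imread(f"pics/{n}0.png");m=camera_model(n)
    hsv=cv2.cvtColor(im,cv2.COLOR_BGR2HSV)
    k=np.zeros(im.shape[:2],np.uint8);k[y0:y1,x0:x1]=cv2.inRange(hsv,(0,0,125),(180,70,255))[y0:y1,x0:x1]
    cs=cv2.findContours(k,cv2.RETR_EXTERNAL,cv2.CHAIN_APPROX_NONE)[0];c=max(cs,key=cv2.contourArea)
    P=cast(m,c.reshape(-1,2),.042)[:,:2]
    r=cv2.minAreaRect(np.float32(P*1000));print(n,r,cv2.boxPoints(r).round(0).tolist(),cv2.boundingRect(c))
    a=im.copy();cv2.drawContours(a,[c],-1,(0,0,255),1) if 0 else 0
    out.append(cv2.resize(im[y0:y1,x0:x1],None,fx=4.8,fy=4.8,interpolation=cv2.INTER_CUBIC))
    a=cv2.cvtColor(k,cv2.COLOR_GRAY2BGR)[y0:y1,x0:x1]
cv2.imwrite("pics/crop0.png",np.hstack(out)[:600,:800])
E
```

```text
top ((603.4736328125, -21.760360717773438), (55.67121887207031, 94.97815704345703), 52.72328186035156) [[549.0, -15.0], [624.0, -73.0], [658.0, -28.0], [583.0, 29.0]] (320, 146, 41, 48)
scene ((544.3531494140625, 25.239593505859375), (58.97119140625, 240.02838134765625), 53.17375564575195) [[431.0, 74.0], [623.0, -70.0], [658.0, -23.0], [466.0, 121.0]] (334, 228, 34, 90)
```

View pics/crop0.png

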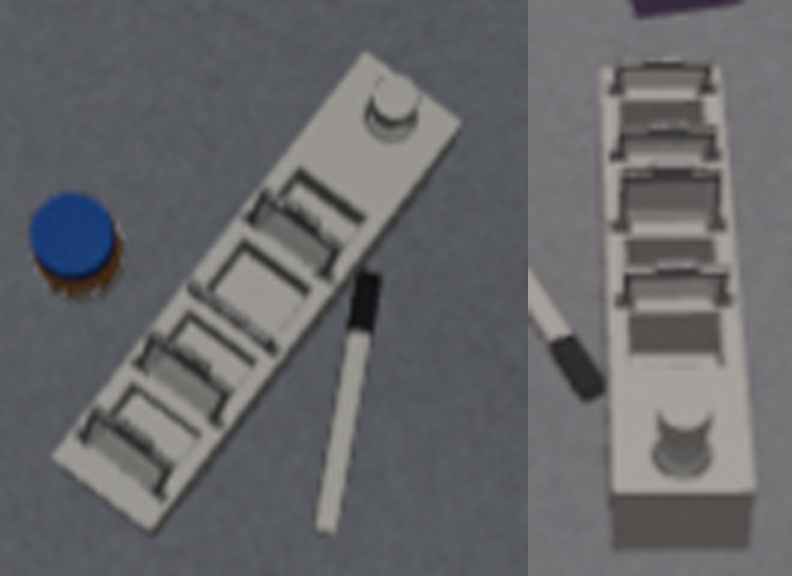

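The crop shows all four lids open: 1, 2 and 4 look leaned back and 3 nearly upright. The vial is in its socket at the far-right end. The top-face corners in the crop are about (365,52), (462,122), (52,458) and (152,532).

```bash
python3 - <<'E'
from h import *
m=camera_model("top");im=cv2.imread("pics/top0.png")
g=cv2.cvtColor(im,cv2.COLOR_BGR2GRAY)
cr=np.float32([[365,52],[462,122],[152,532],[52,458]]);px=(cr+.5)/4.8-.5+[265,135]
# refine each side with subpixel edge profile between guessed corners
def side(a,b):
    n=np.array([-(b-a)[1],(b-a)[0]])/np.linalg.norm(b-a);pts=[]
    for t in np.linspace(.08,.92,30):
        p=a+t*(b-a);s=np.arange(-4,4.01,.25);q=p+s[:,None]*n
        v=cv2.remap(g,np.float32(q[:,:1]),np.float32(q[:,1:]),cv2.INTER_LINEAR).ravel().astype(float)
        d=np.abs(np.gradient(cv2.GaussianBlur(v[:,None],(1,5),0).ravel()));i=d.argmax()
        pts.append(q[i])
    P=cast(m,pts,.042)[:,:2];l=cv2.fitLine(np.float32(P),cv2.DIST_HUBER,0,.001,.001).ravel();return l
L=[side(px[i],px[(i+1)%4]) for i in range(4)]
def X(l,k):
    s=np.linalg.solve(np.c_[l[:2],-k[:2]],k[2:]-l[2:]);return l[2:]+s[0]*l[:2]
C=np.array([X(L[i-1],L[i]) for i in range(4)])*1000
print(C.round(1).tolist(),[round(float(np.linalg.norm(C[i]-C[i-1])),1) for i in range(4)])
ang=[np.degrees(np.arctan2(*(L[i][1::-1]))) for i in range(4)];print("angs",np.round(ang,2))
print("centre",C.mean(0))
ms=camera_model("scene")
Cs=np.array([[365+0,0]])
# scene check: project corners
print("scene px of corners",proj(ms,np.c_[C/1000,np.full(4,.042)]).round(1).tolist())
th=np.arctan2(*((C[0]+C[1]-C[2]-C[3])[::-1]));e=np.array([np.cos(th),np.sin(th)])
R=cv2.Rodrigues(np.array(robot.read_state()["ee_rot"]))[0];print("yaw",np.degrees(th),R.round(3).tolist())
o=C.mean(0)
for n,s in (("start",-103),("end",59),("vial",101)):print(n,(o+s*e).round(1))
print("vial top px",proj(m,[*(o+101*e)/1000,.074]),proj(ms,[*(o+101*e)/1000,.074]))
E
```

```text
[[658.4000244140625, -27.200000762939453], [623.9000244140625, -73.0999984741211], [434.20001220703125, 71.19999694824219], [462.5, 108.4000015258789]] [238.2, 57.4, 238.4, 46.7]
angs [ 53.06 -37.25  52.68 -34.7 ]
centre [544.77545   19.841618]
scene px of corners [[366.7, 318.2], [336.3, 318.5], [334.0, 229.6], [354.7, 229.5]]
yaw -35.974957 [[0.966, 0.26, -0.0], [0.26, -0.966, 0.002], [0.0, -0.002, -1.0]]
start [461.4  80.3]
end [592.5 -14.8]
vial [626.5 -39.5]
vial top px [[346.9242705  154.55388974]] [[351.48646209 300.45690917]]
```

Emit:
carry_out(
  rows=[
    [0,[0.2,-0.27,0.02],[0,0,-60]],
    [0,[0.2,-0.27,0.02],[0,0,-60]],
    [0,[0.2,-0.27,0.02],[0,0,-60]],
    [0,[0.2,-0.27,0.02],[0,0,-60]],
    [0,[0.2,-0.27,0.02],[0,0,-60]],
    [0,[0.2,-0.27,0.02],[0,0,-60]],
    [0,[0.25,-0.34,0.03],[0,0,-69]],
    [0,[0.29,-0.39,0.03],[0,0,-77]],
    [0,[0.32,-0.43,0.04],[0,0,-85]],
    [0,[0.34,-0.46,0.04],[0,0,-93]],
  ],
)

```text
time_s: 1.1
position: [0.3447, -0.1374, 0.1876]
ee_rot: [-1.991, -2.429, -0.002]
wrist_force: [1.4, 0.6, -0.3]
opening: 0.168
```

```bash
cat >> h.py <<'E'
O=np.array([.546,.0215]);TH=np.radians(-37.2)
def B(s,w=0,z=0,O=O,TH=TH):
    e=np.array([np.cos(TH),np.sin(TH)]);return np.r_[O+s*e+w*np.array([-e[1],e[0]]),z]
def where():
    s=robot.read_state();R=cv2.Rodrigues(np.array(s["ee_rot"]))[0];d=s["position"][:2]-O
    e=B(1)[:2]-O;n=B(0,1)[:2]-O
    print("t",s["time_s"],"row s,w,z mm",np.round([d@e*1e3,d@n*1e3,s["position"][2]*1e3],1),"yaw",np.degrees(np.arctan2(R[1,0],R[0,0])).round(2),"tilt",R[:2,2].round(3),"F",np.round(s["wrist_force"],2),"q",np.round(s["q"],2),"op",round(float(s["opening"]),2))
    return s,R
def togo(s,w,z,yaw=142.8):
    st,R=where();y=np.radians(yaw)
    D=np.array([[np.cos(y),np.sin(y),0],[np.sin(y),-np.cos(y),0],[0,0,-1]])
    print("shift",(R.T@(B(s,w,z)-st["position"])).round(4),"turn",np.degrees(cv2.Rodrigues(R.T@D)[0].ravel()).round(2))
E
python3 -c "
from h import *
togo(-.140,0,.16)"
```

```text
t 1.1 row s,w,z mm [ -64.3 -248.3  187.6] yaw 101.32 tilt [0.    0.002] F [ 1.41  0.6  -0.34] q [-0.59 -0.41  2.18  0.    1.37 -0.79] op 0.17
shift [0.2211 0.1358 0.028 ] turn [  0.06  -0.07 -41.48]
```

Emit:
carry_out(
  rows=[
    [0,[0.035,0.022,0.005],[0,0,-8]],
    [0,[0.07,0.043,0.01],[0,0,-16]],
    [0,[0.105,0.065,0.015],[0,0,-24]],
    [0,[0.14,0.086,0.02],[0,0,-32]],
    [0,[0.175,0.108,0.023],[0,0,-38]],
    [0,[0.205,0.126,0.026],[0,0,-41.5]],
    [0,[0.221,0.136,0.028],[0,0,-41.5]],
    [0,[0.221,0.136,0.028],[0,0,-41.5]],
    [0,[0.221,0.136,0.028],[0,0,-41.5]],
    [0,[0.221,0.136,0.028],[0,0,-41.5]],
  ],
)

```text
time_s: 2.1
position: [0.4344, 0.1052, 0.1598]
ee_rot: [-1.003, -2.977, -0.002]
wrist_force: [0.6, -0.9, -0.8]
opening: 0.009
```

```bash
python3 - <<'E'
from h import *
togo(-.140,0,.10)
m=camera_model("wrist");im=grab_frame("wrist");cv2.imwrite("pics/w1_raw.png",im)
for z,w,c in ((.042,.028,(0,0,255)),(.042,-.028,(0,0,255))):
    p=proj(m,[B(-.119,w,z),B(.119,w,z)]).astype(int);cv2.line(im,tuple(map(int,p[0])),tuple(map(int,p[1])),c,1)
for s in (-.103,-.061,-.019,.023):
    p=proj(m,[B(s,-.022,.044),B(s,.022,.044)]).astype(int);cv2.line(im,tuple(map(int,p[0])),tuple(map(int,p[1])),(0,255,0),1)
cv2.imwrite("pics/w1.png",im)
m=camera_model("top");cv2.imwrite("pics/t1.png",grab_frame("top"))
E
```

```text
t 2.1 row s,w,z mm [-139.6   -0.8  159.8] yaw 142.77 tilt [-0.     0.001] F [ 0.64 -0.87 -0.84] q [ 0.06 -0.16  2.04  0.    1.27 -0.86] op 0.01
shift [0.0004 0.0008 0.0598] turn [ 0.04 -0.05 -0.03]
```

View pics/w1.png

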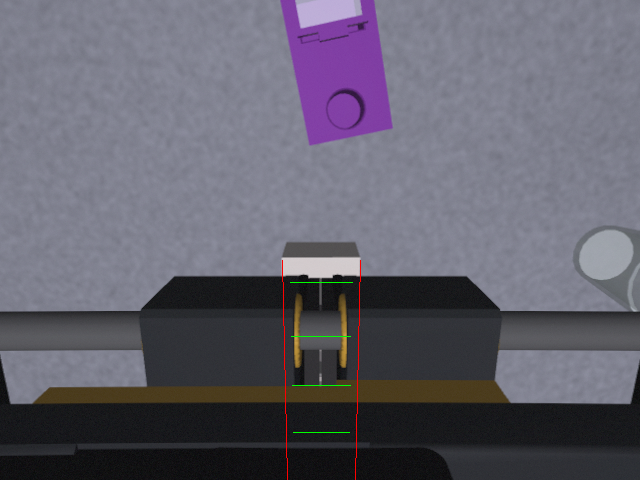

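The wrist view agrees with the pose estimate. The block's end edge at row 258 and its sides at columns 283 and 360 lie on the overlay. I'll descend behind lid 1.

Emit:
carry_out(
  rows=[
    [0,[0,0.001,0.02],[0,0,0]],
    [0,[0,0.001,0.04],[0,0,0]],
    [0,[0,0.001,0.06],[0,0,0]],
    [0,[0,0.001,0.075],[0,0,0]],
    [0,[0,0.001,0.085],[0,0,0]],
    [0,[0,0.001,0.09],[0,0,0]],
    [0,[0,0.001,0.09],[0,0,0]],
    [0,[-0.004,0.001,0.09],[0,0,0]],
    [0,[-0.008,0.001,0.09],[0,0,0]],
    [0,[-0.01,0.001,0.09],[0,0,0]],
  ],
)

```text
time_s: 3.2
position: [0.4443, 0.0997, 0.0709]
ee_rot: [1.004, 2.975, 0.003]
wrist_force: [0.2, -1.0, -0.8]
opening: 0.002
```

```bash
python3 -c "
from h import *
where()"
```

```text
t 3.2 row s,w,z mm [-128.3    0.8   70.9] yaw 142.72 tilt [0.002 0.001] F [ 0.15 -0.96 -0.79] q [ 0.05 -0.02  2.09  0.    1.07 -0.87] op 0.0
```

Emit:
carry_out(
  rows=[
    [0,[-0.01,-0.001,0.001],[0,0,0]],
    [0,[-0.018,-0.001,0.002],[0,0,0]],
    [0,[-0.026,-0.001,0.004],[0,0,0]],
    [0,[-0.033,-0.001,0.007],[0,0,0]],
    [0,[-0.039,-0.001,0.011],[0,0,0]],
    [0,[-0.044,-0.001,0.016],[0,0,0]],
    [0,[-0.048,-0.001,0.02],[0,0,0]],
    [0,[-0.051,-0.001,0.022],[0,0,0]],
    [0,[-0.052,-0.001,0.0225],[0,0,0]],
    [0,[-0.052,-0.001,0.0225],[0,0,0]],
  ],
)

```text
time_s: 4.2
position: [0.4851, 0.0674, 0.0483]
ee_rot: [1.004, 2.975, 0.003]
wrist_force: [-0.5, 0.4, -0.9]
opening: 0.0
```

```bash
python3 -c "
from h import *
where()
o=[]
for n,(x0,y0,x1,y1) in dict(top=(265,135,375,255),scene=(320,215,375,335)).items():
    im=grab_frame(n);cv2.imwrite(f'pics/{n}2.png',im);o.append(cv2.resize(im[y0:y1,x0:x1],None,fx=4.8,fy=4.8,interpolation=cv2.INTER_CUBIC))
cv2.imwrite('pics/c2.png',np.hstack(o)[:600,:800])"
```

```text
t 4.2 row s,w,z mm [-76.3  -0.2  48.3] yaw 142.72 tilt [0.002 0.001] F [-0.52  0.4  -0.86] q [-0.02  0.1   2.02  0.    1.02 -0.94] op 0.0
```

View pics/c2.png

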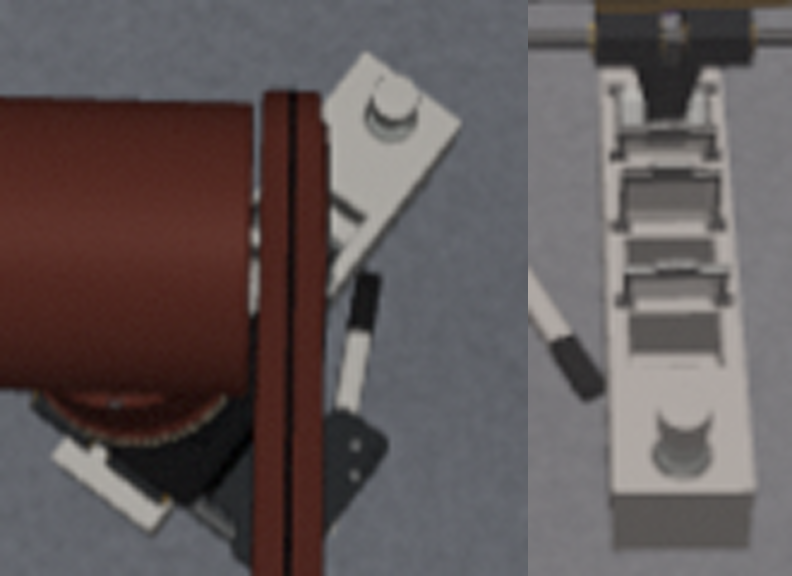

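Lid 1 is folded down under the fingertips in the scene half, and lid 2 still stands. Next is a gentle 1.3 mm press to check for contact.

Emit:
carry_out(
  rows=[
    [0,[0,0,0.0005],[0,0,0]],
    [0,[0,0,0.001],[0,0,0]],
    [0,[0,0,0.0013],[0,0,0]],
    [0,[0,0,0.0013],[0,0,0]],
    [0,[0,0,0.0013],[0,0,0]],
    [0,[0,0,0.0013],[0,0,0]],
    [0,[0,0,0.0013],[0,0,0]],
    [0,[0,0,0.0013],[0,0,0]],
    [0,[0,0,0.0013],[0,0,0]],
    [0,[0,0,0.0013],[0,0,0]],
  ],
)

```text
time_s: 5.3
position: [0.4852, 0.0676, 0.0474]
ee_rot: [1.003, 2.975, 0.003]
wrist_force: [-1.4, 0.5, 3.0]
opening: 0.008
```

```bash
python3 -c "
from h import *
where()"
```

```text
t 5.3 row s,w,z mm [-76.3   0.   47.4] yaw 142.73 tilt [0.002 0.001] F [-1.37  0.5   3.  ] q [-0.02  0.1   2.02  0.    1.02 -0.94] op 0.01
```

Emit:
carry_out(
  rows=[
    [0,[0.002,0,-0.008],[0,0,0]],
    [0,[0.003,0,-0.018],[0,0,0]],
    [0,[0,0,-0.0225],[0,0,0]],
    [0,[-0.01,0,-0.0215],[0,0,0]],
    [0,[-0.018,0,-0.019],[0,0,0]],
    [0,[-0.025,0,-0.0155],[0,0,0]],
    [0,[-0.031,0,-0.011],[0,0,0]],
    [0,[-0.036,0,-0.0065],[0,0,0]],
    [0,[-0.04,0,-0.0025],[0,0,0]],
    [0,[-0.042,0,-0.001],[0,0,0]],
  ],
)

```text
time_s: 6.3
position: [0.518, 0.0422, 0.0475]
ee_rot: [-1.004, -2.976, -0.003]
wrist_force: [-4.1, 2.4, 4.8]
opening: 0.004
```

```bash
python3 -c "
from h import *
where()"
```

```text
t 6.3 row s,w,z mm [-34.8  -0.4  47.5] yaw 142.7 tilt [0.    0.002] F [-4.13  2.41  4.79] q [-0.07  0.17  1.94  0.    1.03 -0.99] op 0.0
```

Emit:
carry_out(
  rows=[
    [0,[0.002,0,-0.008],[0,0,0]],
    [0,[0.003,0,-0.018],[0,0,0]],
    [0,[0,0,-0.0225],[0,0,0]],
    [0,[-0.01,0,-0.0215],[0,0,0]],
    [0,[-0.018,0,-0.019],[0,0,0]],
    [0,[-0.025,0,-0.0155],[0,0,0]],
    [0,[-0.031,0,-0.011],[0,0,0]],
    [0,[-0.036,0,-0.006],[0,0,0]],
    [0,[-0.04,0,-0.002],[0,0,0]],
    [0,[-0.042,0,-0.0005],[0,0,0]],
  ],
)

```text
time_s: 7.3
position: [0.5506, 0.0168, 0.0471]
ee_rot: [-1.004, -2.973, -0.003]
wrist_force: [-8.5, 3.6, 13.3]
opening: 0.007
```

```bash
python3 -c "
from h import *
where()
o=[]
for n,(x0,y0,x1,y1) in dict(top=(265,135,375,255),scene=(320,215,375,335)).items():
    im=grab_frame(n);cv2.imwrite(f'pics/{n}3.png',im);o.append(cv2.resize(im[y0:y1,x0:x1],None,fx=4.8,fy=4.8,interpolation=cv2.INTER_CUBIC))
cv2.imwrite('pics/c3.png',np.hstack(o)[:600,:800])"
```

```text
t 7.3 row s,w,z mm [ 6.5 -0.9 47.1] yaw 142.68 tilt [-0.003  0.003] F [-8.52  3.61 13.28] q [-0.11  0.24  1.85  0.    1.05 -1.04] op 0.01
```

View pics/c3.png

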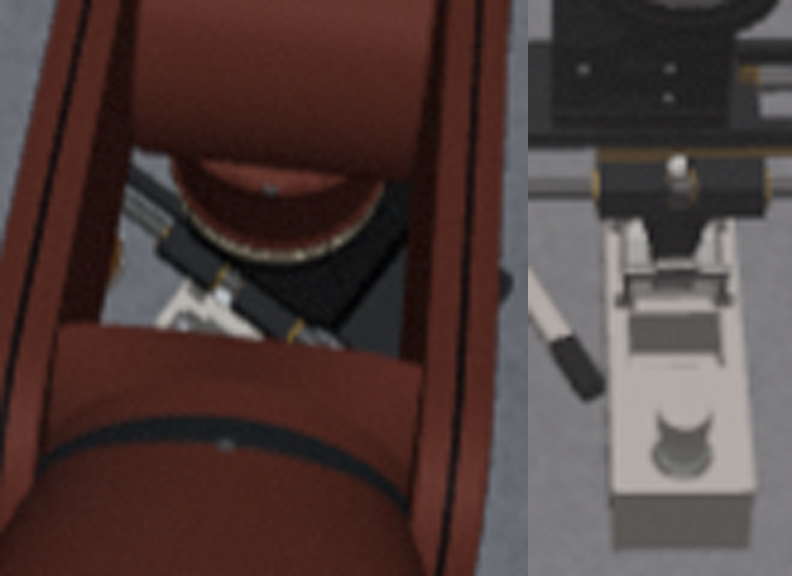

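Lid 3 is folded, and lid 4 still stands with the vial untouched. The contact force rose to about 14 N, so I'll end lid 4 higher and then press separately.

Emit:
carry_out(
  rows=[
    [0,[0.002,-0.001,-0.008],[0,0,0]],
    [0,[0.003,-0.001,-0.018],[0,0,0]],
    [0,[0,-0.001,-0.0235],[0,0,0]],
    [0,[-0.01,-0.001,-0.0225],[0,0,0]],
    [0,[-0.018,-0.001,-0.02],[0,0,0]],
    [0,[-0.025,-0.001,-0.0165],[0,0,0]],
    [0,[-0.031,-0.001,-0.012],[0,0,0]],
    [0,[-0.036,-0.001,-0.007],[0,0,0]],
    [0,[-0.04,-0.001,-0.0035],[0,0,0]],
    [0,[-0.042,-0.001,-0.0025],[0,0,0]],
  ],
)

```text
time_s: 8.4
position: [0.5836, -0.0097, 0.049]
ee_rot: [-1.004, -2.973, -0.003]
wrist_force: [0.2, -0.1, 0.5]
opening: 0.004
```

```bash
python3 -c "
from h import *
where()"
```

```text
t 8.4 row s,w,z mm [48.8 -2.1 49. ] yaw 142.68 tilt [-0.003  0.003] F [ 0.2  -0.13  0.52] q [-0.15  0.31  1.77  0.    1.07 -1.07] op 0.0
```

Emit:
carry_out(
  rows=[
    [0,[0,0.001,0.0005],[0,0,0]],
    [0,[0,0.001,0.001],[0,0,0]],
    [0,[0,0.001,0.0014],[0,0,0]],
    [0,[0,0.001,0.0016],[0,0,0]],
    [0,[0,0.001,0.0016],[0,0,0]],
    [0,[0,0.001,0.0016],[0,0,0]],
    [0,[0,0.001,0.0016],[0,0,0]],
    [0,[0,0.001,0.0016],[0,0,0]],
    [0,[0,0.001,0.0016],[0,0,0]],
    [0,[0,0.001,0.0016],[0,0,0]],
  ],
)

```text
time_s: 9.4
position: [0.5842, -0.0089, 0.0474]
ee_rot: [-1.004, -2.973, -0.003]
wrist_force: [0.1, 1.3, 0.6]
opening: 0.005
```

```bash
python3 -c "
from h import *
where()"
```

```text
t 9.4 row s,w,z mm [48.8 -1.1 47.4] yaw 142.68 tilt [-0.003  0.003] F [0.09 1.33 0.59] q [-0.15  0.31  1.77  0.    1.06 -1.07] op 0.0
```

Emit:
carry_out(
  rows=[
    [0,[0,0,0.0003],[0,0,0]],
    [0,[0,0,0.0006],[0,0,0]],
    [0,[0,0,0.0008],[0,0,0]],
    [0,[0,0,0.0008],[0,0,0]],
    [0,[0,0,0.0008],[0,0,0]],
    [0,[0,0,0.0008],[0,0,0]],
    [0,[0,0,0.0008],[0,0,0]],
    [0,[0,0,0.0008],[0,0,0]],
    [0,[0,0,0.0008],[0,0,0]],
    [0,[0,0,0.0008],[0,0,0]],
  ],
)

```text
time_s: 10.4
position: [0.5843, -0.0088, 0.0473]
ee_rot: [-1.004, -2.973, -0.003]
wrist_force: [-3.2, 1.1, 6.1]
opening: 0.005
```

```bash
python3 -c "
from h import *
where()"
```

```text
t 10.4 row s,w,z mm [48.9 -1.  47.3] yaw 142.69 tilt [-0.002  0.003] F [-3.24  1.13  6.13] q [-0.15  0.31  1.77  0.    1.06 -1.07] op 0.0
```

Emit:
carry_out(
  rows=[
    [0,[0,0,-0.01],[0,0,0]],
    [0,[0,0,-0.03],[0,0,0]],
    [0,[0,0,-0.06],[0,0,0]],
    [0,[0,0,-0.1],[0,0,0]],
    [0,[0,0,-0.14],[0,0,0]],
    [0,[0.003,-0.03,-0.17],[0,0,0]],
    [0,[0.006,-0.07,-0.17],[0,0,0]],
    [0,[0.01,-0.11,-0.17],[0,0,0]],
    [0,[0.015,-0.15,-0.17],[0,0,0]],
    [0,[0.02,-0.19,-0.17],[0,0,0]],
  ],
)

```text
time_s: 11.4
position: [0.4526, -0.1492, 0.2179]
ee_rot: [-1.004, -2.975, -0.002]
wrist_force: [0.9, -1.1, 0.2]
opening: 0.003
```

Emit:
carry_out(
  rows=[
    [0,[0.004,-0.04,0],[0,0,0]],
    [0,[0.008,-0.08,0],[0,0,0]],
    [0,[0.012,-0.12,0],[0,0,0]],
    [0,[0.016,-0.16,0],[0,0,0]],
    [0,[0.02,-0.2,0],[0,0,0]],
    [0,[0.02,-0.23,0],[0,0,0]],
    [0,[0.02,-0.23,0],[0,0,0]],
    [0,[0.02,-0.23,0],[0,0,0]],
    [0,[0.02,-0.23,0],[0,0,0]],
    [0,[0.02,-0.23,0],[0,0,0]],
  ],
)

```text
time_s: 12.4
position: [0.298, -0.3193, 0.2178]
ee_rot: [-1.001, -2.976, -0.002]
wrist_force: [-0.1, 0.2, -0.8]
opening: 0.004
```

```bash
python3 -c "
from h import *
where()
o=[]
for n,(x0,y0,x1,y1) in dict(top=(265,135,375,255),scene=(320,215,375,335)).items():
    im=grab_frame(n);cv2.imwrite(f'pics/{n}4.png',im);o.append(cv2.resize(im[y0:y1,x0:x1],None,fx=4.8,fy=4.8,interpolation=cv2.INTER_CUBIC))
    d=cv2.absdiff(im,cv2.imread(f'pics/{n}0.png')).max(2);k=(d>40).astype(np.uint8)
    N,_,st,_=cv2.connectedComponentsWithStats(k);print(n,[s.tolist() for s in st[1:] if s[4]>12])
cv2.imwrite('pics/c4.png',np.hstack(o)[:600,:800])"
```

```text
t 12.4 row s,w,z mm [   8.5 -421.4  217.8] yaw 142.81 tilt [-0.001  0.002] F [-0.13  0.19 -0.75] q [-1.   -0.24  1.99 -0.    1.39 -1.92] op 0.0
top [[317, 170, 24, 21, 157], [307, 185, 12, 22, 61], [322, 198, 6, 8, 13], [297, 200, 16, 21, 134], [282, 215, 20, 21, 137], [293, 217, 13, 15, 29], [465, 261, 175, 219, 25558], [497, 308, 5, 5, 16], [293, 362, 176, 118, 9685], [159, 378, 124, 102, 7007], [302, 449, 19, 31, 59], [295, 455, 21, 25, 132]]
scene [[0, 0, 143, 126, 9361], [174, 0, 32, 8, 136], [180, 0, 61, 63, 1866], [257, 0, 40, 102, 2242], [191, 38, 15, 4, 25], [151, 46, 23, 36, 267], [212, 90, 16, 10, 63], [231, 91, 43, 28, 759], [36, 116, 126, 101, 5997], [72, 124, 22, 7, 22], [338, 228, 20, 13, 175], [338, 244, 20, 5, 30], [340, 249, 21, 12, 125], [341, 264, 18, 6, 102], [340, 272, 22, 7, 48], [340, 280, 20, 7, 130], [340, 288, 19, 4, 37]]
```

View pics/c4.png

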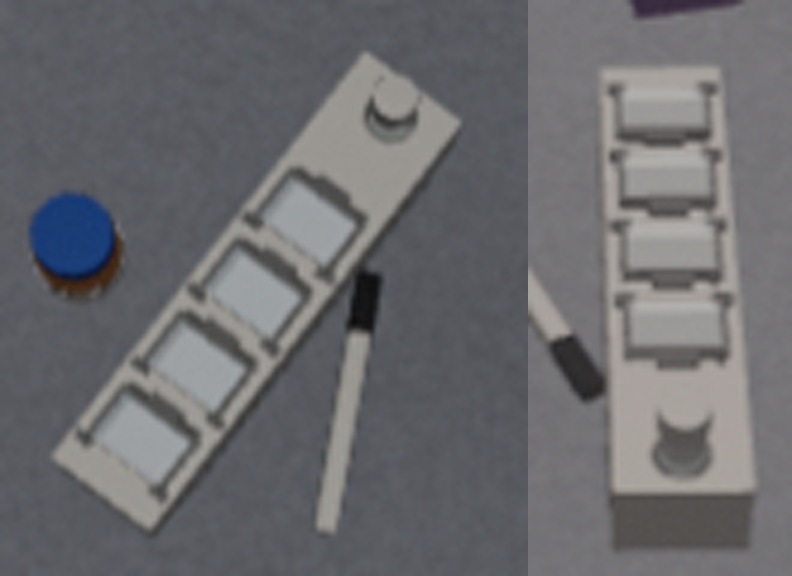

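All four lids lie flat in both views. The vial, pen and jar are unmoved: the image differences lie only on the lids and the arm with its shadow. The arm is well clear, so I'm handing in.

```bash
python3 -c "
from rig import robot
print(robot.close_job())"
```

```text
the job is handed in; nothing more can be done
None
```

All four lids are closed flat, folded in order from lid 1 to lid 4 with the closed fingertips, and I handed the job in at about 12.5 s. I grasped and lifted nothing.

- **Final views:** the top and scene pictures show all four lids flat and the vial standing in its socket. The pen, jar and everything else in view have not moved. The arm finished about 0.4 m from the block, 0.22 m up, touching nothing.
- **Flatness:** I confirmed contact at about 47.4 mm on every lid, against the 47 mm given. I judged flatness from the pictures and this contact height, not from a reading of the lid angles.
- **Force:** the downward contact at the end of each fold was about 4 N on lid 1, 5.5 N on lid 2, 14 N on lid 3 and 6 N on lid 4. Lid 3 was heavier than I intended, though well under the 40 N limit. I ended lid 4 higher and pressed it down separately because of that.

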